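Lock the chocolate shop's takings box

TASK

Closing time: lock the takings box, the long low one with two padlocks on its front, by pressing the shackle of each of its two padlocks straight down until it clicks and stays down. Leave the padlock of the taller, narrow tip box open, and let go of everything.

Things in the scene. Friction and masses are not known exactly. Their poses are not given: they have to be found in the camera images.
- takings_box: Long low grey steel box, bolted down: 250 mm wide (its y), 130 deep (x), 95 tall; lid handle to 113 mm high. Origin: centre of underside; x to its front, away from the robot, z up, y to the robot's left. Two brass padlocks, bodies 64 mm wide, 34 thick, 60 tall, tops level with the lid, are fixed to its front at x = +86 mm, y = +75 (left) and -75 (right); a flat hasp strap runs through each shackle.
- left_shackle: Shackle of the left padlock: upright U of 12 mm steel bar, 56 mm wide along the box's y, level top 20 mm long. Origin: middle of its top, where to press; axes as the box's. Starts 150 mm up. Slides only straight down; spring about 4 to 8 N. Clicks about 16 mm down; let go, it then stays 13 to 14 mm below its start (before the click it springs back up). Hard stop at 20 mm: press 17 to 20 mm.
- right_shackle: Shackle of the takings box's right padlock (y = -75 mm of the box): same shape, origin, axes, start height, travel, click and spring as the left one.
- tip_shackle: Shackle, same shape and size, of the one padlock on the front of the tip box: a grey steel box 100 by 100 mm, 130 mm tall, with a coin slot in its lid, bolted down beside the takings box. Origin: middle of the top of the U, 185 mm above the counter. To be left open (raised).

How it is judged:
By the outcome, as a careful person would: the job done as asked, in the order asked, and still so for the second after the job is handed in, with the robot touching nothing.
It also fails if it takes over 48 s, if anything falls off the work surface, if the arm or the gripper's body presses on something with over 40 N, if the wrist force passes 120 N, or if a joint passes its speed limit or range.

ROBOT

A 6-joint arm with a two-finger parallel gripper is mounted at the origin on the work surface. World frame = base frame: x ahead of the robot, y to its left, z up, the work surface at z = 0. Lengths are in mm, angles in rad, forces in N, time in s.
With the tool pointing down it reaches from about 275 to 825 mm from the base axis. Payload 4.9 kg.
Tool frame: the origin (TCP) lies on the centre line of the jaws, within the pads' length; the fingertips stand 8 mm ahead of it and the grasp point (between the pads) lies 11 mm behind it; z points along the fingers, y is the line along which they close (so a half turn about z gives the same grasp; the last joint's range is limited). The gripper opens to 85 mm and grips with 20 to 120 N. Pads are 22 mm wide; open, the fingers measure 114 mm over their backs; the gripper's body (76 mm by 85 mm) begins 54 mm behind the grasp point. The pads swing forward as they close: fully open they stand 13 mm farther back than shut.
Start: joints at [-1.437, 0.326, -0.193, 1.052, 0, 1.437], TCP at [145.547, -530.41, 239.281] pointing down, gripper open.
Joint ranges: [-2.65, 2.65], [-0.97, 1.79], [-1.3, 1.35], [-1.93, 2.1], [-1.47, 1.37], [-3.14, 3.14]. Speed limits (rad/s): [2.57, 2.57, 3.14, 3.14, 3.14, 3.14].

INTERFACE

Orientations are given as a unit quaternion [x, y, z, w].
In Python, from rig import manip, imaging, job gives the robot as it stands.
- The arm moves only by the shell command python3 -m crank 'ROWS' [FORCE]. ROWS is a JSON object of lists of equal length, an entry for each row: "translation": the shift along the tool's x, y, z in units of 15 cm (1.0 is 15 cm), a list of three; "angular": the turn, a rotation vector about the tool's x, y, z in units of 1.5 rad (1.0 is 1.5 rad), a list of three; "hand": the finger opening in mm, from 0 to 85.4. In form: {"translation": [[tx, ty, tz], ...], "angular": [[rx, ry, rz], ...], "hand": [hand, ...]}. A call has 1 to 12 rows; each row is the pose to reach, as a shift and turn from the pose commanded when the call began, along the tool's axes at that moment; what a row does not reach only later rows make up. A row lasts 1/12 s, in which the tool goes at most 41.7 mm and 7.16 degrees, less where a joint would pass 70% of its speed; a pose out of reach is approached as far as the arm can. A call with a number of a shift or a turn outside -1 to 1 is refused whole. A call with a gripper value outside its range is refused whole. The fingers move at their own pace and stop on an object; FORCE is the grip in N (left out, the last holds). Time passes only in rows, so rows that repeat a pose let the fingers close. It gives the time, the measured TCP pose, the force, the opening and the grip force at its end, in the units of the state.
- manip.get_state(): the state, without advancing time (a new reading comes with each control period).
- imaging.read_camera(name): name is "side" or "top"; returns a dict with "color" (400x640x3 uint8, red, green, blue), "mtx" (3x3 intrinsics, pixels), "k1" (the pictures are not rectified: a ray, as slopes to the right and down, at radius r is drawn at 1 + k1 r^2 times it, then the intrinsics apply), "camera_from_world" (4x4, takes a point from world to camera coordinates). Camera axes: x right, y down, z forward; pixel columns grow to the right and rows downward; lengths in mm; the calibration is good to about 2 mm. A picture is of the moment at which its call begins. There is no depth.
- job.job_done(): hands the job in; it is judged then, once.
The state is a dict: "clock": time; "joint_positions": joint angles; "joint_velocities": joint speeds; "joint_efforts": joint torques, N m; "tcp_pos": TCP position; "eef_rot": TCP orientation; "wrist_force": force on the tool from outside, world axes, zero at the start; "torque": the same for the moment, N m; "gripper_width": finger opening in mm; "finger_force": force on a finger pad.
Only numpy, scipy, OpenCV 4.12 (cv2) and the standard library are available. Lean on these libraries where they do the work, as an engineer would, in place of code of your own. Each camera call takes 0.05 s, during which the arm holds its last target. There are 200 camera calls.

## Working session

There is one attempt and no reset: what is moved stays moved. The work goes in short steps, Python scripts to look and compute and a shell command to move; the robot and the scene stay as the last step left them, time stands still between calls to the robot, and variables do not carry over. Pictures are saved under pics/ and viewed, at most 10 in all, crops included, and the job is handed in when it is done.

```bash
mkdir -p pics; python3 - <<'E'
from rig import manip, imaging
import cv2
print(manip.get_state())
for n in("side","top"):
    d=imaging.read_camera(n); cv2.imwrite(f"pics/{n}0.png",d["color"][:,:,::-1]); print(n,d["mtx"],d["k1"],d["camera_from_world"])
E
```

```text
{'clock': 0.0, 'joint_positions': array([-1.43719010e+00,  3.26952788e-01, -1.93579995e-01,  1.05202419e+00,
       -7.75571434e-06,  1.43655071e+00]), 'joint_velocities': array([ 3.21594957e-04, -5.79192966e-04,  1.34778864e-05,  2.58570945e-03,
        5.87967819e-04, -9.35773454e-04]), 'joint_efforts': array([ 3.97965559e-04, -4.43395221e+01,  2.62442440e+01,  1.54141575e-02,
       -2.66175002e-04,  5.27963294e-06]), 'tcp_pos': array([ 145.47039089, -529.81551969,  238.49846783]), 'eef_rot': array([ 9.91044935e-01,  1.33525882e-01, -3.59642214e-06, -8.80324444e-04]), 'wrist_force': array([ 0.34203059, -0.3311951 , -0.25193199]), 'torque': array([-0.03722054,  0.00350483,  0.04164569]), 'finger_force': 0.0, 'gripper_width': 85.1970962880467}
side [[378.10196249   0.         320.65602099]
 [  0.         378.10196249 204.35250461]
 [  0.           0.           1.        ]] 0.0001171859003891773 [[ 8.45383700e-01 -5.34144173e-01  4.05010440e-03 -4.30509422e+02]
 [-3.45506468e-01 -5.52580079e-01 -7.58472503e-01  2.69306775e+02]
 [ 4.07371674e-01  6.39800953e-01 -6.51692458e-01  6.14437806e+02]
 [ 0.00000000e+00  0.00000000e+00  0.00000000e+00  1.00000000e+00]]
top [[408.69695885   0.         325.23896355]
 [  0.         408.69695885 200.30142147]
 [  0.           0.           1.        ]] -0.05729801721618891 [[ 6.20768365e-03 -9.99699760e-01  2.37034541e-02 -2.66773319e+00]
 [-9.84664599e-01 -1.02436867e-02 -1.74157098e-01  5.21168908e+02]
 [ 1.74347620e-01 -2.22588400e-02 -9.84432553e-01  7.33831442e+02]
 [ 0.00000000e+00  0.00000000e+00  0.00000000e+00  1.00000000e+00]]
```

View pics/top0.png

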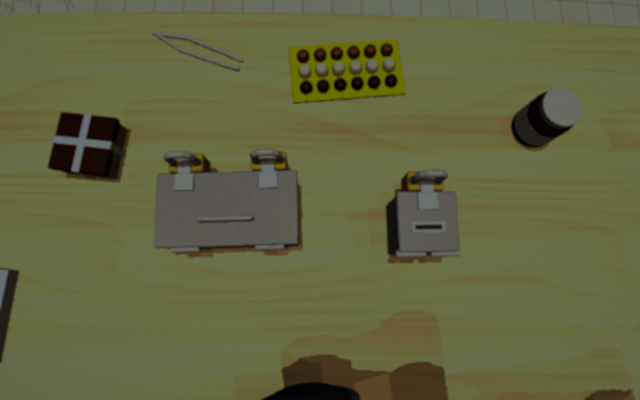

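View pics/side0.png

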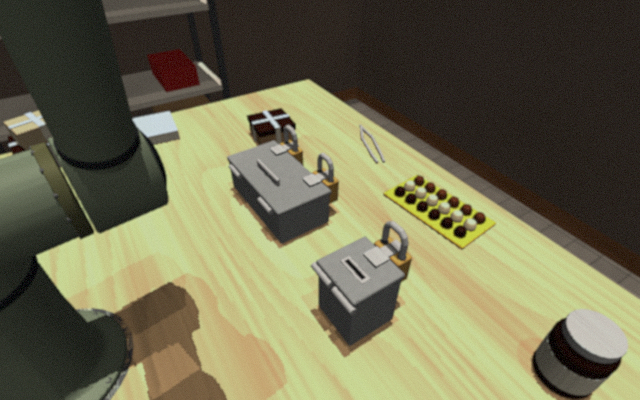

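The top view shows the takings box at px (157-298, 170-248), with its shackles near (184,157) left and (268,156) right. The tip box is at (397-458, 192-252), with its shackle near (427,177). In the side view the takings shackles are near (290,135) and (326,165), and the tip shackle near (395,238). I'll enlarge these areas.

```bash
python3 - <<'E'
import cv2
a=cv2.imread("pics/top0.png")[140:200,150:310]; b=cv2.imread("pics/side0.png")[115:215,220:350]
cv2.imwrite("pics/topc.png",cv2.convertScaleAbs(cv2.resize(a,None,fx=5,fy=5,interpolation=cv2.INTER_CUBIC),alpha=1.6))
cv2.imwrite("pics/sidec.png",cv2.convertScaleAbs(cv2.resize(b,None,fx=6,fy=6,interpolation=cv2.INTER_CUBIC),alpha=1.4))
E
```

```text
(no output)
```

View pics/topc.png

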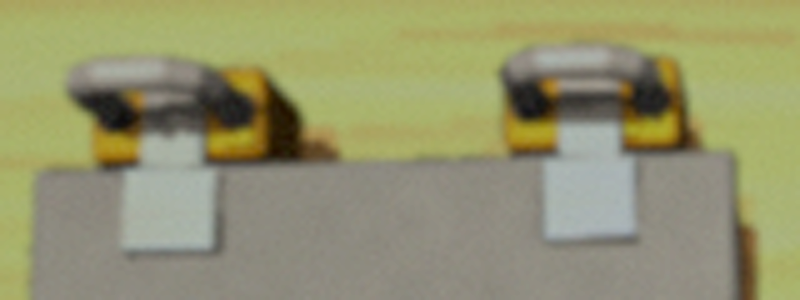

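View pics/sidec.png

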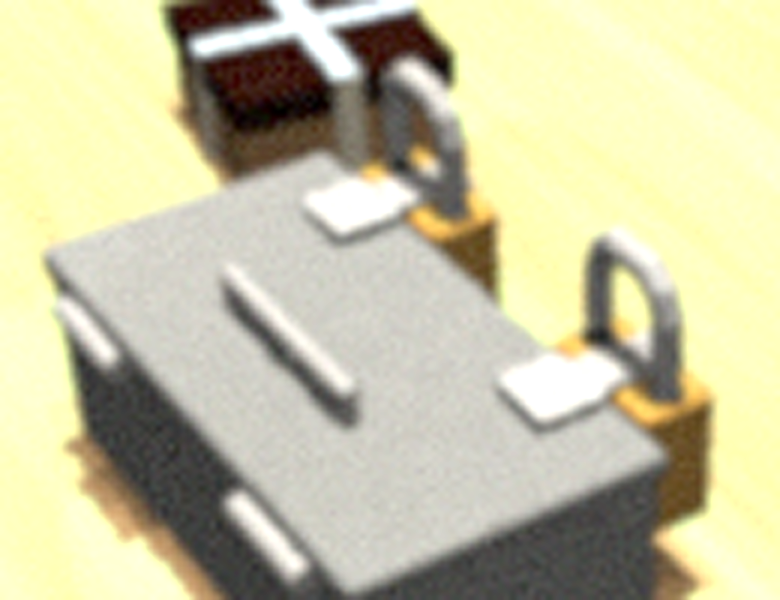

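The top crop puts the shackle-top middles at about (148,72) and (575,57), i.e. px (179.6,154.4) and (265,151.4). The side crop puts them at about (427,78) and (634,250), i.e. px (291.2,128) and (325.7,156.7). The lid's front corners are at (157.6,174.4) and (296.6,171). I'll back-project these.

```bash
cat > h.py <<'E'
import numpy as np, cv2
from rig import imaging, manip
from scipy.spatial.transform import Rotation as R
def plane(d,px,z):
    k=np.array([d["k1"],0,0,0.]); s=cv2.undistortPoints(np.array([[px]],float),d["mtx"],k)[0,0]
    T=d["camera_from_world"]; c=-T[:3,:3].T@T[:3,3]; r=T[:3,:3].T@np.r_[s,1]
    return c+r*(z-c[2])/r[2]
E
python3 - <<'E'
from h import *
t=imaging.read_camera("top"); s=imaging.read_camera("side")
for n,d,p,z in [("L",t,(179.6,154.4),150),("R",t,(265,151.4),150),("L side",s,(291.2,128),150),("R side",s,(325.7,156.7),150),
 ("lidFL",t,(157.6,174.4),95),("lidFR",t,(296.6,171),95),("lidBL",t,(155.5,247),95),("lidBR",t,(298.5,244),95),("tip",t,(427,174),185)]: print(n,plane(d,p,z).round(1))
E
```

```text
L [578.5 249.4 150. ]
R [585.2 105.8 150. ]
L side [583.  251.3 150. ]
R side [586.1 102.2 150. ]
lidFL [556.8 305.8  95. ]
lidFR [565.7  54.8  95. ]
lidBL [426.3 299.6  95. ]
lidBR [434.3  49.1  95. ]
tip [ 540.8 -157.3  185. ]
```

```bash
python3 -m crank '{"translation":[[0.83,-0.85,0],[0.83,-0.85,0],[0.83,-0.85,0],[0.83,-0.85,0],[0.83,-0.85,0]],"angular":[[0,0,0],[0,0,0],[0,0,0],[0,0,0],[0,0,0]],"hand":[0,0,0,0,0]}' 30
```

```text
clock: 0.62
tcp_pos: [233.0, -369.2, 238.9]
eef_rot: [0.991, 0.135, 0.0, -0.002]
wrist_force: [-0.2, 1.8, -0.2]
gripper_width: 25.4
finger_force: 0.0
```

```bash
M='x'; python3 -m crank '{"translation":[[0.83,-0.85,0],[0.83,-0.85,0],[0.83,-0.85,0],[0.83,-0.85,0],[0.83,-0.85,0]],"angular":[[0,0,0],[0,0,0],[0,0,0],[0,0,0],[0,0,0]],"hand":[0,0,0,0,0]}' && python3 -m crank '{"translation":[[0.83,-0.85,0],[0.83,-0.85,0],[0.83,-0.85,0],[0.83,-0.85,0],[0.83,-0.85,0]],"angular":[[0,0,0],[0,0,0],[0,0,0],[0,0,0],[0,0,0]],"hand":[0,0,0,0,0]}' && python3 -m crank '{"translation":[[0.83,-0.85,0],[0.83,-0.85,0],[0.83,-0.85,0],[0.83,-0.85,0],[0.83,-0.85,0],[0.83,-0.85,0],[0.83,-0.85,0]],"angular":[[0,0,0.156],[0,0,0.156],[0,0,0.156],[0,0,0.156],[0,0,0.156],[0,0,0.156],[0,0,0.156]],"hand":[0,0,0,0,0,0,0]}'
```

```text
clock: 1.03
tcp_pos: [319.3, -214.4, 239.3]
eef_rot: [0.991, 0.136, 0.0, -0.001]
wrist_force: [-0.8, 0.3, -0.1]
gripper_width: -0.2
finger_force: 0.0
clock: 1.45
tcp_pos: [406.5, -58.8, 239.5]
eef_rot: [0.991, 0.136, 0.001, -0.001]
wrist_force: [-0.1, -0.8, 0.6]
gripper_width: -0.2
finger_force: 0.0
clock: 2.03
tcp_pos: [491.3, 92.3, 238.8]
eef_rot: [1.0, 0.019, -0.0, -0.0]
wrist_force: [-0.0, -0.5, -0.4]
gripper_width: -0.0
finger_force: 0.0
```

```bash
python3 -m crank '{"translation":[[0.63,-1,0],[0.63,-1,0],[0.63,-1,0],[0.63,-1,0],[0.63,-1,0]],"angular":[[0,0,0],[0,0,0],[0,0,0],[0,0,0],[0,0,0]],"hand":[0,0,0,0,0]}' && python3 -m crank '{"translation":[[0,-0.04,0.2],[0,-0.04,0.4],[0,-0.04,0.4],[0,-0.04,0.4],[0,-0.04,0.4]],"angular":[[0,0,0],[0,0,0],[0,0,0],[0,0,0],[0,0,0]],"hand":[0,0,0,0,0]}'
python3 - <<'E'
from h import *
print(manip.get_state()["tcp_pos"])
a=[]
d=imaging.read_camera("side")["color"][80:200,230:380,::-1]; e=imaging.read_camera("top")["color"][110:210,140:300,::-1]
f=lambda i:cv2.convertScaleAbs(cv2.resize(i,(400,int(400*i.shape[0]/i.shape[1])),interpolation=cv2.INTER_CUBIC),alpha=1.4)
d,e=f(d),f(e); e=cv2.copyMakeBorder(e,0,d.shape[0]-e.shape[0],0,0,cv2.BORDER_CONSTANT)
cv2.imwrite("pics/l1.png",cv2.hconcat([d,e]))
E
```

```text
clock: 2.45
tcp_pos: [574.3, 137.3, 239.3]
eef_rot: [0.999, 0.048, -0.001, -0.015]
wrist_force: [0.7, -0.7, -0.2]
gripper_width: 0.1
finger_force: 0.0
clock: 2.87
tcp_pos: [573.4, 141.8, 181.0]
eef_rot: [0.999, 0.051, -0.001, -0.017]
wrist_force: [0.2, 0.4, 0.5]
gripper_width: -0.1
finger_force: 0.0
[573.42485025 141.79514277 181.00969907]
```

View pics/l1.png

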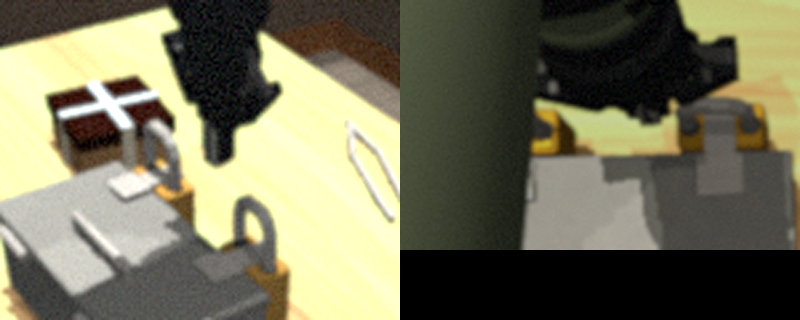

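The gripper stopped short, at y≈142 between the two shackles, and it's slightly tilted. I suspect a joint limit.

```bash
python3 - <<'E'
from h import *
s=manip.get_state();print(s["joint_positions"].round(3),s["joint_velocities"].round(3),s["eef_rot"].round(4),s["tcp_pos"],s["wrist_force"])
E
```

```text
[ 0.101  0.44  -0.174  0.954  0.034  3.141] [ 0.006 -0.002 -0.002 -0.006  0.     0.001] [ 9.986e-01  5.100e-02  3.000e-04 -1.700e-02] [574.2246412  142.26332775 181.82902312] [0.38101525 0.65721825 0.34773097]
```

Joint 6 is at its limit (3.141). A half turn of the gripper the other way gives the same contact geometry.

```bash
python3 -m crank '{"translation":[[0,0,0],[0,0,0],[0,0,0],[0,0,0],[0,0,0],[0,0,0],[0,0,0],[0,0,0],[0,0,0],[0,0,0],[0,0,0],[0,0,0]],"angular":[[0,0,-0.95],[0,0,-0.95],[0,0,-0.95],[0,0,-0.95],[0,0,-0.95],[0,0,-0.95],[0,0,-0.95],[0,0,-0.95],[0,0,-0.95],[0,0,-0.95],[0,0,-0.95],[0,0,-0.95]],"hand":[0,0,0,0,0,0,0,0,0,0,0,0]}' && python3 -m crank '{"translation":[[0,0,0],[0,0,0],[0,0,0],[0,0,0],[0,0,0],[0,0,0],[0,0,0],[0,0,0],[0,0,0],[0,0,0],[0,0,0],[0,0,0]],"angular":[[0,0,-0.95],[0,0,-0.95],[0,0,-0.95],[0,0,-0.95],[0,0,-0.95],[0,0,-0.95],[0,0,-0.95],[0,0,-0.95],[0,0,-0.95],[0,0,-0.95],[0,0,-0.95],[0,0,-0.95]],"hand":[0,0,0,0,0,0,0,0,0,0,0,0]}'
cat >> h.py <<'E'
def goto(t,yaw):
    s=manip.get_state(); r=R.from_quat(s["eef_rot"])
    w=R.from_euler("z",yaw)*R.from_euler("x",np.pi)
    print(s["tcp_pos"].round(1),s["joint_positions"].round(3),s["wrist_force"].round(1),"shift",(r.inv().apply(np.array(t)-s["tcp_pos"])/150).round(3),"turn",((r.inv()*w).as_rotvec()/1.5).round(3))
E
python3 -c "
from h import *
goto((580,252,175),.035+np.pi)"
```

```text
clock: 3.97
tcp_pos: [574.0, 142.6, 181.7]
eef_rot: [0.72, 0.693, 0.011, -0.013]
wrist_force: [-0.0, -0.7, -0.2]
gripper_width: -0.2
finger_force: 0.0
clock: 4.97
tcp_pos: [574.0, 142.6, 181.7]
eef_rot: [0.092, 0.996, 0.017, -0.002]
wrist_force: [0.1, 0.2, -0.6]
gripper_width: -0.2
finger_force: 0.0
[574.  142.6 181.7] [ 0.102  0.441 -0.174  0.954  0.034  0.286] [ 0.1  0.2 -0.6] shift [0.094 0.722 0.069] turn [ 0.023 -0.003 -0.146]
```

```bash
python3 -m crank '{"translation":[[0.094,0.722,0.069],[0.094,0.722,0.069],[0.094,0.722,0.069],[0.094,0.722,0.069],[0.094,0.722,0.069],[0.094,0.722,0.069]],"angular":[[0.023,-0.003,-0.146],[0.023,-0.003,-0.146],[0.023,-0.003,-0.146],[0.023,-0.003,-0.146],[0.023,-0.003,-0.146],[0.023,-0.003,-0.146]],"hand":[0,0,0,0,0,0]}'
python3 - <<'E'
from h import *
goto((580,252,158),.035+np.pi)
d=imaging.read_camera("side")["color"][80:180,230:360,::-1]; e=imaging.read_camera("top")["color"][110:210,140:300,::-1]
f=lambda i:cv2.convertScaleAbs(cv2.resize(i,(400,int(400*i.shape[0]/i.shape[1])),interpolation=cv2.INTER_CUBIC),alpha=1.6)
d,e=f(d),f(e); e=cv2.copyMakeBorder(e,0,d.shape[0]-e.shape[0],0,0,cv2.BORDER_CONSTANT)
cv2.imwrite("pics/l2.png",cv2.hconcat([d,e]))
E
```

```text
clock: 5.47
tcp_pos: [579.9, 251.7, 174.1]
eef_rot: [-0.015, 1.0, -0.001, -0.001]
wrist_force: [-1.0, 0.9, 0.1]
gripper_width: 0.1
finger_force: 0.0
[579.9 251.7 174.1] [ 0.293  0.524 -0.056  0.992 -0.001  0.263] [-1.   0.9  0.1] shift [-0.001  0.002  0.107] turn [-0.001 -0.001 -0.003]
```

View pics/l2.png

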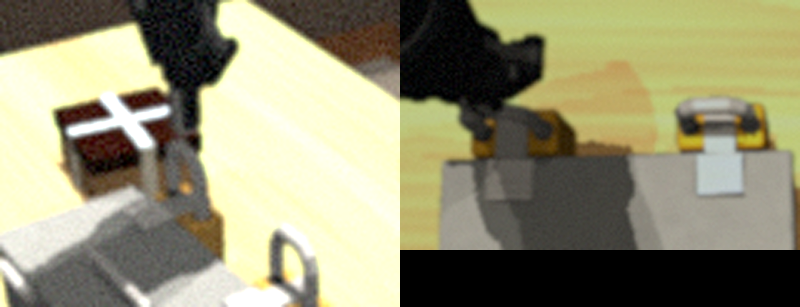

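The closed fingertips are directly above the left shackle: at (190,125) in the side part, against a shackle top at (183,150). I'll go down in steps, watching the force.

```bash
python3 -m crank '{"translation":[[0,0,0.04],[0,0,0.08],[0,0,0.12],[0,0,0.145],[0,0,0.145]],"angular":[[0,0,0],[0,0,0],[0,0,0],[0,0,0],[0,0,0]],"hand":[0,0,0,0,0]}';python3 -m crank '{"translation":[[0,0,0.02],[0,0,0.04],[0,0,0.06],[0,0,0.06]],"angular":[[0,0,0],[0,0,0],[0,0,0],[0,0,0]],"hand":[0,0,0,0]}'
```

```text
clock: 5.98
tcp_pos: [579.7, 251.2, 150.7]
eef_rot: [-0.015, 1.0, -0.001, -0.001]
wrist_force: [-0.3, -2.4, 4.6]
gripper_width: 0.2
finger_force: 2.3
clock: 6.32
tcp_pos: [579.8, 251.2, 142.5]
eef_rot: [-0.015, 1.0, -0.001, -0.001]
wrist_force: [0.1, -2.6, 5.8]
gripper_width: 0.1
finger_force: 3.1
```

```bash
python3 -m crank '{"translation":[[0,0,0.01],[0,0,0.02],[0,0,0.02]],"angular":[[0,0,0],[0,0,0],[0,0,0]],"hand":[0,0,0]}';python3 -m crank '{"translation":[[0,0,0.01],[0,0,0.01],[0,0,0.01]],"angular":[[0,0,0],[0,0,0],[0,0,0]],"hand":[0,0,0]}'
```

```text
clock: 6.57
tcp_pos: [579.8, 251.2, 139.8]
eef_rot: [-0.015, 1.0, -0.001, -0.001]
wrist_force: [0.2, -2.7, 7.7]
gripper_width: -0.1
finger_force: 3.3
clock: 6.82
tcp_pos: [579.8, 251.3, 138.6]
eef_rot: [-0.015, 1.0, -0.001, -0.001]
wrist_force: [-1.4, -3.4, 7.3]
gripper_width: -0.1
finger_force: 3.5
```

```bash
python3 -m crank '{"translation":[[0,0,0.006],[0,0,0.006]],"angular":[[0,0,0],[0,0,0]],"hand":[0,0]}';python3 -m crank '{"translation":[[0,0,0.006],[0,0,0.006]],"angular":[[0,0,0],[0,0,0]],"hand":[0,0]}'
```

```text
clock: 6.98
tcp_pos: [579.8, 251.2, 137.9]
eef_rot: [-0.015, 1.0, -0.001, -0.001]
wrist_force: [-1.5, -3.8, 7.1]
gripper_width: 0.2
finger_force: 3.7
clock: 7.15
tcp_pos: [579.9, 251.3, 137.8]
eef_rot: [-0.015, 1.0, -0.001, -0.0]
wrist_force: [-2.2, -3.6, 12.2]
gripper_width: 0.3
finger_force: 6.1
```

The force rises at 137.8, so this is the hard stop at 20 mm. I'll back off straight up and see where contact is lost.

```bash
python3 -m crank '{"translation":[[0,0,-0.03],[0,0,-0.06],[0,0,-0.06],[0,0,-0.06]],"angular":[[0,0,0],[0,0,0],[0,0,0],[0,0,0]],"hand":[0,0,0,0]}';python3 -m crank '{"translation":[[0,0,-0.1],[0,0,-0.2],[0,0,-0.2],[0,0,-0.2]],"angular":[[0,0,0],[0,0,0],[0,0,0],[0,0,0]],"hand":[0,0,0,0]}'; python3 -c "
from h import *
goto((585,103,174),.035+np.pi)"
```

```text
clock: 7.48
tcp_pos: [579.7, 252.2, 145.1]
eef_rot: [-0.015, 1.0, -0.0, -0.001]
wrist_force: [1.3, -0.2, 4.8]
gripper_width: 0.2
finger_force: 2.0
clock: 7.82
tcp_pos: [579.6, 252.3, 174.7]
eef_rot: [-0.015, 1.0, -0.0, -0.001]
wrist_force: [-0.3, -0.1, -0.3]
gripper_width: -0.0
finger_force: 0.0
[579.6 252.3 174.7] [ 0.294  0.524 -0.055  0.994  0.     0.263] [-0.3 -0.1 -0.3] shift [-0.006 -0.996  0.005] turn [-0.    -0.001 -0.003]
```

```bash
python3 -m crank '{"translation":[[-0.006,-0.996,0],[-0.006,-0.996,0],[-0.006,-0.996,0],[-0.006,-0.996,0],[-0.006,-0.996,0],[-0.006,-0.996,0]],"angular":[[0,0,0],[0,0,0],[0,0,0],[0,0,0],[0,0,0],[0,0,0]],"hand":[0,0,0,0,0,0]}'
python3 - <<'E'
from h import *
goto((585,103,158),.035+np.pi)
d=imaging.read_camera("side")["color"][100:200,230:360,::-1]; e=imaging.read_camera("top")["color"][110:210,140:300,::-1]
f=lambda i:cv2.convertScaleAbs(cv2.resize(i,(400,int(400*i.shape[0]/i.shape[1])),interpolation=cv2.INTER_CUBIC),alpha=1.6)
d,e=f(d),f(e); e=cv2.copyMakeBorder(e,0,d.shape[0]-e.shape[0],0,0,cv2.BORDER_CONSTANT)
cv2.imwrite("pics/r1.png",cv2.hconcat([d,e]))
E
```

```text
clock: 8.32
tcp_pos: [584.2, 101.4, 173.6]
eef_rot: [-0.014, 1.0, -0.0, -0.002]
wrist_force: [-0.2, 1.1, -0.7]
gripper_width: 0.2
finger_force: 0.0
[584.2 101.4 173.6] [ 0.048  0.457 -0.169  0.95  -0.     0.02 ] [-0.2  1.1 -0.7] shift [-0.006  0.011  0.104] turn [-0.    -0.003 -0.005]
```

View pics/r1.png

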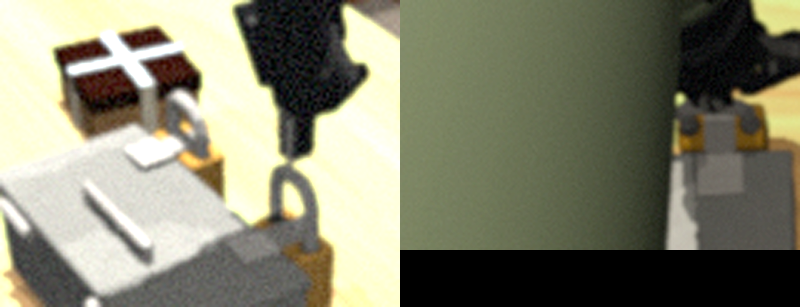

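The left shackle is now visibly lower (top at (182,92) in the side part, shorter than the right one). The fingers are over the right shackle's top at (290,165), so I'll press there.

```bash
python3 -m crank '{"translation":[[0,0.011,0.04],[0,0.011,0.08],[0,0.011,0.12],[0,0.011,0.16],[0,0.011,0.2],[0,0.011,0.2]],"angular":[[0,0,0],[0,0,0],[0,0,0],[0,0,0],[0,0,0],[0,0,0]],"hand":[0,0,0,0,0,0]}';python3 -m crank '{"translation":[[0,0,0.015],[0,0,0.03],[0,0,0.03]],"angular":[[0,0,0],[0,0,0],[0,0,0]],"hand":[0,0,0]}'
```

```text
clock: 8.92
tcp_pos: [584.6, 105.5, 144.3]
eef_rot: [-0.016, 1.0, 0.0, -0.001]
wrist_force: [-1.1, 2.9, 3.3]
gripper_width: 0.4
finger_force: 1.7
clock: 9.17
tcp_pos: [584.7, 105.4, 140.8]
eef_rot: [-0.016, 1.0, 0.0, -0.001]
wrist_force: [-1.7, 2.9, 7.3]
gripper_width: -0.1
finger_force: 3.3
```

```bash
python3 -m crank '{"translation":[[0,0,0.014],[0,0,0.014],[0,0,0.014]],"angular":[[0,0,0],[0,0,0],[0,0,0]],"hand":[0,0,0]}';python3 -m crank '{"translation":[[0,0,0.008],[0,0,0.008]],"angular":[[0,0,0],[0,0,0]],"hand":[0,0]}'
```

```text
clock: 9.42
tcp_pos: [584.7, 105.4, 139.1]
eef_rot: [-0.016, 1.0, 0.0, -0.001]
wrist_force: [-2.4, 3.7, 6.9]
gripper_width: 0.4
finger_force: 3.4
clock: 9.58
tcp_pos: [584.7, 105.4, 137.9]
eef_rot: [-0.016, 1.0, 0.0, -0.001]
wrist_force: [-3.6, 3.2, 8.1]
gripper_width: 0.1
finger_force: 3.5
```

```bash
python3 -m crank '{"translation":[[0,0,-0.03],[0,0,-0.1],[0,0,-0.3],[0,0,-0.6],[0,0,-0.6],[0,0,-0.6]],"angular":[[0,0,0],[0,0,0],[0,0,0],[0,0,0],[0,0,0],[0,0,0]],"hand":[0,0,0,0,0,0]}' && python3 -m crank '{"translation":[[0.7,-0.9,0],[0.7,-0.9,0],[0.7,-0.9,0],[0.7,-0.9,0],[0.7,-0.9,0],[0.7,-0.9,0]],"angular":[[0,0,0],[0,0,0],[0,0,0],[0,0,0],[0,0,0],[0,0,0]],"hand":[0,0,0,0,0,0]}'
python3 - <<'E'
from h import *
print(manip.get_state()["wrist_force"])
d=imaging.read_camera("side")["color"][110:260,250:430,::-1]; e=imaging.read_camera("top")["color"][120:220,150:310,::-1]
f=lambda i:cv2.convertScaleAbs(cv2.resize(i,(400,int(400*i.shape[0]/i.shape[1])),interpolation=cv2.INTER_CUBIC),alpha=1.6)
d,e=f(d),f(e); e=cv2.copyMakeBorder(e,0,d.shape[0]-e.shape[0],0,0,cv2.BORDER_CONSTANT)
cv2.imwrite("pics/end.png",cv2.hconcat([d,e]))
E
```

```text
clock: 10.08
tcp_pos: [587.1, 104.3, 230.7]
eef_rot: [-0.015, 1.0, -0.001, 0.002]
wrist_force: [-0.1, -0.5, -0.4]
gripper_width: 0.0
finger_force: 0.0
clock: 10.58
tcp_pos: [482.1, -35.4, 226.8]
eef_rot: [-0.013, 1.0, -0.001, -0.002]
wrist_force: [0.0, 0.2, 0.3]
gripper_width: -0.4
finger_force: 0.0
[0.01329761 0.24388347 0.27338063]
```

View pics/end.png

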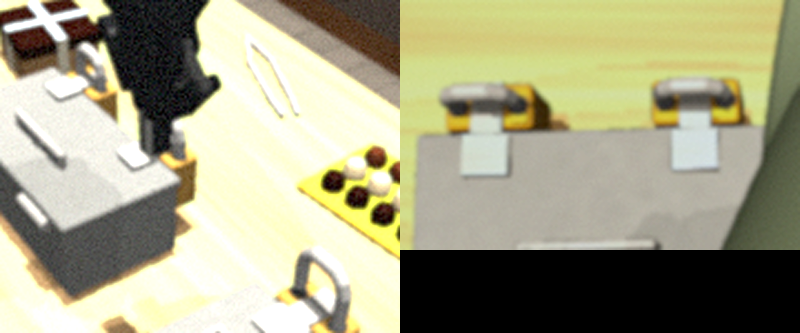

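Both takings shackles now sit lower. The top view puts them at px (185,157) and (267,154), about 3 rows lower than before for each. The tip shackle at (320,275) is still raised, and the gripper is clear at zero force.

```bash
python3 -c "
from rig import job
print(job.job_done())"
```

```text
the job is handed in; nothing more can be done
None
```

I pressed both takings-box shackles down about 20 mm, and in the final pictures both had stayed down; the tip-box padlock is still open, the arm is touching nothing, and I handed the job in at about 11 s (no verdict was returned).

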